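# Vent and unscrew the header tank's pressure cap

## Task

Take the pressure cap off the aluminium coolant header tank: first flip the vent lever on top of the cap fully up, and only then press the cap down just enough to clear its safety stop, unscrew it anticlockwise until it comes free and lift it off. Set the cap down right way up in the steel parts dish and let go. Be gentle with the cap and the filler neck - no ramming, forcing or yanking, and no dropping - and leave the other things on the bench where they are.

Things in the scene. Friction and masses are not known exactly. Their poses are not given: they have to be found in the camera images.
- tank: Welded aluminium coolant header tank, 100 x 190 x 100 mm, screwed to a plywood board 150 x 260 x 12 mm and fixed to the bench. Origin: centre of the board's underside; z up, long side along y. Tank top at z = 112 mm; the filler neck stands on it at x = 0, y = 35 mm.
- cap: Loose steel pressure cap, 44 mm across, 0.10 to 0.15 kg in all. Origin: underside of its rubber valve as fitted, on the axis (off the neck the valve springs out 3 mm lower); top 30 mm above. Locked: yaw within 0.1 rad of the tank's, origin 21 mm below the rim. Sprung up by 1 to 11 N. Necks differ: clearing the safety stop takes 1.8 to 4.5 mm, but always about 17 N (3.5 N per mm); 22 N is too hard.
- cap_ear (a point): Centre of the outer face of the cap's +y grip ear. Ears are 18 mm wide, 10 mm high (19 to 29 mm above the cap's origin) and 58 mm apart over their flat outer faces, which face +y and -y of the cap. Below the ears 36 mm are free down to the tank top.
- vent_lever (a joint): Hinge of the vent lever on the cap: 0 = folded flat along the cap's +x, grows as its free end is lifted; 1.57 = upright, fully up from 1.2 on, 1.75 = its end. Friction 0.04 Nm, it stays where it is left. Upright it stands 37 mm above the cap's top.
- lever_lip (a point): Middle of the lever's bent-up lip, the free end. Lever: steel strip 16 mm wide, 3 mm thick, lying 1.5 mm above the cap's top; the lip, 13 mm long, slopes 40 degrees upward and outward at the cap's +x edge, its end 12 mm above the cap's top. This point is 29 mm from the hinge and 4 mm above its line.
- lever_hinge (a point): Middle of the lever's hinge pin, which runs along the cap's y; it lies 10 mm behind the cap's axis (cap x = -10 mm), 3 mm above the cap's top (33 mm above the cap's origin).
- dish: Loose round stainless parts dish, 146 mm across the rim, 22 mm high, wall 3 mm, flat floor 4 mm thick and 118 mm across, 0.4 kg. Origin: centre of its underside.
- oil_can: Bystander: copper oil can, 74 mm across, body 90 mm high, thin slanting spout. Origin: centre of its underside.
- wrench: Bystander: steel wrench, 170 mm long, lying flat. Origin: under its middle, x along it.
- screwdriver: Bystander: red-handled screwdriver about 200 mm long lying flat, x along it.
- pen_pot: Bystander: green plastic pot with pencils, 84 mm across, 90 mm high. Origin: centre of its underside.
- neck: Flange of the filler neck, a fixed ring 38 mm across with two notches, axes as the tank's. Origin: centre of its rim, 150 to 153 mm above the bench. Cap yaw against the tank's, anticlockwise from above: -0.12 tight end, +0.12 touches the safety stop, which is passed only pressed down; past it at 0.78; free to lift from 1.0 to 1.25, where the open end stop is.
Mind the look-alikes: they are no part of the job. Leave any yellow look-alike of the cap alone. Several things look just like the dish: the one meant starts farthest from the robot's base.

How it is judged:
By the outcome, as a careful person would: the job done as asked, in the order asked, and still so for the second after the job is handed in, with the robot touching nothing.
It also fails if it takes over 72 s, if anything falls off the work surface, if the arm or the gripper's body presses on something with over 40 N, if the wrist force passes 120 N, or if a joint passes its speed limit or range.

## Robot

A 7-joint arm with a two-finger parallel gripper is mounted at the origin on the work surface. World frame = base frame: x ahead of the robot, y to its left, z up, the work surface at z = 0. Lengths are in m, angles in rad, forces in N, time in s.
With the tool pointing down it reaches from about 0.425 to 0.925 m from the base axis. Payload 6.8 kg.
Tool frame: the origin (TCP) lies midway between the tips of the shut fingers; the grasp point (between the pads) lies 19 mm behind it; z points along the fingers, y is the line along which they close (so a half turn about z gives the same grasp; the last joint's range is limited). The gripper opens to 88 mm and grips with 3 to 60 N. Pads are 20 mm wide; open, the fingers measure 115 mm over their backs; the gripper's body (75 mm by 178 mm) begins 61 mm behind the grasp point.
Start: joints at [-1.266, 0.477, 0.022, 1.555, -0.011, 1.109, -0.083], TCP at [0.271, 0.618, 0.223] pointing down, gripper open.
Joint ranges: [-2.96, 2.96], [-0.34, 2.1], [-1.41, 1.46], [0.24, 2.44], [-1.37, 4.51], [0.17, 1.92], [-2.96, 2.96]. Speed limits (rad/s): [2.39, 2.39, 3.14, 3.14, 3.14, 3.14, 3.14].

## Interface

Orientations are given as a unit quaternion [w, x, y, z].
In Python, from cell import manip, hand, kin, cams, sensors gives the robot as it stands. Calls block until the motion is done:
- manip.move_ptp(position, orientation): joint-space move of the TCP to a pose.
- manip.line_to(position, v=0.15, rotation=None): straight line of the TCP; rotation=None keeps the orientation; v is the mean speed in m/s.
- manip.move_j(angles): joint-space move.
- hand.open_jaws() and hand.clamp(f_grip=None): open the fingers fully, or close them until they stop; f_grip is the grip in N (None keeps the last).
- manip.sleep(seconds).
- kin.inverse_kinematics(position, orientation): joint angles nearest the present ones, or None.
- cams.get_image(name): name is "side" or "top"; returns a dict with "color" (384x512x3 uint8, blue, green, red), "depth" (384x512 float32, m along the optical axis (not along the pixel's ray), 0 where there is no reading), "intrinsics" (3x3 intrinsics, pixels), "k1" (the pictures are not rectified: a ray, as slopes to the right and down, at radius r is drawn at 1 + k1 r^2 times it, then the intrinsics apply), "R" (3x3) and "t" (3): a world point X has camera coordinates R X + t. Camera axes: x right, y down, z forward; pixel columns grow to the right and rows downward; lengths in m; the calibration is good to about 2 mm. A picture is of the moment at which its call begins.
A pose or a line that the arm cannot do raises manip.MotionError and nothing moves.
- manip.close_job(): hands the job in; it is judged then, once.
Trained networks look in the newest picture that a camera, given by its name, has taken for a name from the list of things; names that differ only in an ending like _2 or _b are one class to them, and where a whole thing is asked for, a point or a joint stands for the part that bears it (a point fixed in the world has none). Each returns a list of dicts, best first, with "p" (0 to 1); they miss things now and then, are a little off and sometimes report something else, mostly with a low value. They report only what shows in the picture. A call takes as long as a camera call. They do not tell look-alikes from the thing itself.
- cams.outline_of(target, camera): "pixels" (384x512 bool, what is visible of it) and "extent" ([centre column, centre row, width, height] in pixels, round what is visible of it).
Readings, each from a call of its own:
- sensors.read_clock(): time.
- sensors.read_q(): joint angles.
- sensors.read_qvel(): joint speeds.
- sensors.read_joint_efforts(): joint torques, N m.
- sensors.read_ee_pos(): TCP position.
- sensors.read_tool_rot(): TCP orientation.
- sensors.read_force(): force on the tool from outside, world axes, zero at the start.
- sensors.read_ft_torque(): the same for the moment, N m.
- sensors.read_opening(): finger opening in m.
- sensors.read_grip_force(): force on a finger pad.
Only numpy, scipy, OpenCV 4.12 (cv2) and the standard library are available. Lean on these libraries where they do the work, as an engineer would, in place of code of your own. Each camera call takes 0.05 s, during which the arm holds its last target. There are 200 camera calls.

## Working session

There is one attempt and no reset: what is moved stays moved. The work goes in short steps, each a Python script; the robot and the scene stay as the last script left them, time stands still between calls to the robot, and variables do not carry over. Pictures are saved under pics/ and viewed, at most 10 in all, crops included, and the job is handed in when it is done.

```bash
ls; mkdir -p pics; cat > h.py <<'E'
import numpy as np, cv2
from cell import manip, hand, kin, cams, sensors
def cloud(im):
    d=im["depth"];K=im["intrinsics"];h,w=d.shape
    u,v=np.meshgrid(np.arange(w),np.arange(h))
    p=np.stack([u,v],-1).reshape(-1,1,2).astype(np.float64)
    n=cv2.undistortPoints(p,np.array(K,float),np.array([im["k1"],0,0,0,0.])).reshape(h,w,2)
    c=np.concatenate([n*d[...,None],d[...,None]],-1)
    return (c-im["t"])@im["R"]
def proj(im,X):
    c=np.atleast_2d(X)@np.array(im["R"]).T+im["t"]; s=c[:,:2]/c[:,2:]; s=s*(1+im["k1"]*(s**2).sum(1,keepdims=True))
    K=np.array(im["intrinsics"]); return s*[K[0,0],K[1,1]]+K[:2,2]
E
python3 - <<'E'
from h import *
for c in ("side","top"):
    im=cams.get_image(c); cv2.imwrite(f"pics/{c}0.png",im["color"]); P=cloud(im)
    np.savez(f"{c}0.npz",**{k:np.array(v) for k,v in im.items()})
    print(c,"cam at",-np.array(im["R"]).T@im["t"], im["intrinsics"][0][0])
    for t in ("tank","cap","dish","lever_lip","neck","oil_can","wrench","screwdriver","pen_pot"):
        for o in cams.outline_of(t,c):
            m=o["pixels"]&(im["depth"]>0); q=P[m]
            print(t,round(o["p"],2),np.round(o["extent"]),m.sum(),np.round(np.median(q,0),3) if len(q) else "", np.round(np.percentile(q,[2,98],axis=0),3).tolist() if len(q) else "")
E
```

```text
pics
side cam at [0.50624849 0.8503564  0.63743248] 369.50060455166374
tank 0.93 [279. 272.  80. 107.] 5672 [0.511 0.266 0.06 ] [[0.425, 0.092, 0.003], [0.59, 0.314, 0.113]]
tank 0.39 [183. 277.  65.  16.] 480 [0.732 0.175 0.005] [[0.66, 0.157, -0.002], [0.819, 0.193, 0.008]]
cap 0.7 [307. 356.  29.  24.] 477 [0.447 0.413 0.029] [[0.425, 0.385, 0.019], [0.467, 0.428, 0.041]]
cap 0.69 [276. 236.  21.  17.] 330 [0.505 0.225 0.161] [[0.484, 0.188, 0.148], [0.527, 0.244, 0.17]]
cap 0.61 [348. 303.  22.  24.] 392 [0.351 0.277 0.029] [[0.328, 0.242, -0.001], [0.371, 0.297, 0.04]]
dish 0.96 [275. 200.  46.  24.] 979 [ 0.521 -0.186  0.005] [[0.455, -0.244, -0.0], [0.586, -0.102, 0.022]]
dish 0.89 [333. 205.  45.  24.] 959 [ 0.327 -0.17   0.005] [[0.263, -0.225, 0.001], [0.394, -0.087, 0.022]]
dish 0.48 [278. 239.  17.  23.] 337 [0.506 0.225 0.161] [[0.484, 0.191, 0.148], [0.527, 0.244, 0.171]]
lever_lip 0.49 [304. 353.  18.  12.] 112 [0.45  0.41  0.035] [[0.438, 0.396, 0.032], [0.463, 0.427, 0.043]]
lever_lip 0.39 [275. 236.  15.   9.] 98 [0.512 0.219 0.166] [[0.495, 0.144, 0.113], [0.529, 0
[... 1727 characters left out ...]
63] [[0.487, 0.189, 0.152], [0.53, 0.237, 0.174]]
lever_lip 0.2 [198. 134.  14.  58.] 397 [0.737 0.17  0.007] [[0.664, 0.155, 0.001], [0.823, 0.188, 0.012]]
neck 0.27 [267. 118.  35.  40.] 675 [ 0.762 -0.026  0.071] [[0.737, -0.059, 0.011], [0.827, 0.008, 0.136]]
oil_can 0.56 [268. 118.  30.  37.] 664 [ 0.76  -0.025  0.071] [[0.737, -0.059, 0.008], [0.813, 0.008, 0.136]]
wrench 0.63 [196. 134.  15.  55.] 368 [0.74  0.17  0.007] [[0.664, 0.155, 0.002], [0.823, 0.188, 0.012]]
screwdriver 0.74 [407. 183.  38.  59.] 343 [ 0.561 -0.435  0.023] [[0.519, -0.461, 0.008], [0.604, -0.408, 0.029]]
pen_pot 0.69 [ 93. 184.  50.  34.] 1126 [0.587 0.437 0.061] [[0.546, 0.392, 0.001], [0.622, 0.471, 0.161]]
```

```bash
python3 - <<'E'
from h import *
A=dict(np.load("top0.npz"));B=dict(np.load("side0.npz"))
def crop(im,c,r,w,h,s): return cv2.resize(im["color"][r:r+h,c:c+w],None,fx=s,fy=s,interpolation=cv2.INTER_CUBIC)
top=cv2.resize(A["color"],(400,300));sd=cv2.resize(B["color"],(400,300))
z=np.hstack([cv2.resize(crop(A,138,178,60,45,6),(400,300)),cv2.resize(crop(B,246,210,60,45,6),(400,300))])
cv2.imwrite("pics/v1.png",np.vstack([np.hstack([top,sd]),z]))
P=cloud(A)
for lo,hi in((.108,.118),(.007,.016)):
    m=(A["depth"]>0)&(P[...,2]>lo)&(P[...,2]<hi)&(P[...,0]>.4)&(P[...,0]<.62)&(P[...,1]>.03)&(P[...,1]<.33)
    r=cv2.minAreaRect(P[m][:,:2].astype(np.float32)*1000); print(r,np.median(P[m][:,2]))
PB=cloud(B)
for Q,d in((P,A),(PB,B)):
    m=(d["depth"]>0)&(Q[...,2]>.145)&(Q[...,2]<.2)&(Q[...,0]>.47)&(Q[...,0]<.55)&(Q[...,1]>.15)&(Q[...,1]<.27)
    q=Q[m]; print(len(q),np.round(np.percentile(q[:,2],[5,25,50,75,95,99]),4), cv2.minEnclosingCircle(q[:,:2].astype(np.float32)), q[q[:,2]>.168][:,:].mean(0))
# tank top via side
m=(B["depth"]>0)&(PB[...,2]>.108)&(PB[...,2]<.118)&(PB[...,0]>.4)&(PB[...,0]<.62)
print(cv2.minAreaRect(PB[m][:,:2].astype(np.float32)*1000),np.median(PB[m][:,2]))
for nm,Q,d in(("t",P,A),("s",PB,B)):
    m=(d["depth"]>0)&(Q[...,2]>.018)&(Q[...,2]<.026)&(abs(Q[...,0]-.525)<.1)&(abs(Q[...,1]+.175)<.09)
    print(nm,cv2.minEnclosingCircle(Q[m][:,:2].astype(np.float32)))
print(sensors.read_tool_rot(),sensors.read_q(),sensors.read_clock(),sensors.read_force())
E
```

```text
((509.94378662109375, 178.19171142578125), (107.61112213134766, 192.66900634765625), 11.447265625) 0.11194057465568984
((513.6397705078125, 179.0848388671875), (151.67601013183594, 259.3509521484375), 11.48487663269043) 0.012270316404857009
346 [0.1578 0.1612 0.1631 0.1657 0.1708 0.1744] ((0.5076982975006104, 0.21337342262268066), 0.029862573370337486) [0.52159287 0.21710658 0.17095995]
347 [0.1495 0.1586 0.161  0.1642 0.1687 0.1723] ((0.5055335760116577, 0.21595057845115662), 0.030693229287862778) [0.52480854 0.22183699 0.17075411]
((508.12066650390625, -764.6575927734375), (211.5608367919922, 2453.705810546875), 0.11156211048364639) 0.11109570645729791
t ((0.5238181948661804, -0.1728033721446991), 0.07275192439556122)
s ((0.5183261036872864, -0.17298665642738342), 0.07633376866579056)
[ 2.43361140e-05  2.04976890e-01  9.78766813e-01 -1.38334533e-05] [-1.26607833  0.47701441  0.0224596   1.55540066 -0.01145814  1.10932836
 -0.08310678] 1.0 [-0.44394463  0.20732123 -0.2581052 ]
```

View pics/v1.png

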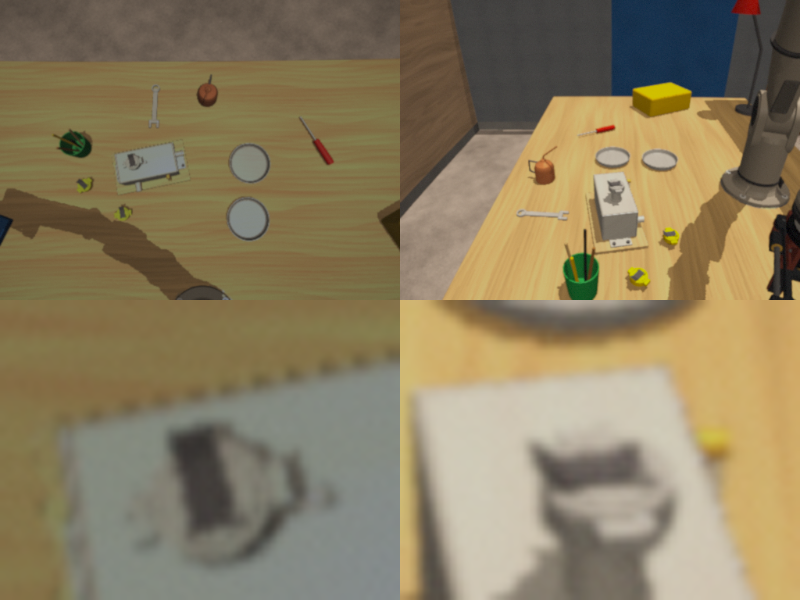

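The picture shows the cap on the tank top at px (168,208) in the top view, with its lever folded towards world +x. The two yellow caps beside the tank are decoys. Of the two dishes, the one at (0.524, -0.174) is farther from the base. The tank yaw is about 0.20. Next I'll check IK and then grasp the lever lip.

```bash
cat >> h.py <<'E'
YAW=0.2; CAP=np.array([.5068,.2136]); TOP=.1605; DISH=np.array([.524,-.174])
def q(phi): return [0.,float(np.cos(phi/2)),float(np.sin(phi/2)),0.]
ex=np.array([np.cos(YAW),np.sin(YAW),0]); ez=np.array([0,0,1.])
def capP(x,z): return np.r_[CAP,TOP]+x*ex+z*ez
def st(tag=""): print(tag,"t%.1f"%sensors.read_clock(),"p",np.round(sensors.read_ee_pos(),4),"F",np.round(sensors.read_force(),1),"M",np.round(sensors.read_ft_torque(),2),"op %.4f g %.1f"%(sensors.read_opening(),sensors.read_grip_force()),flush=True)
E
python3 - <<'E'
from h import *
for base in (YAW,YAW+np.pi):
  for d in (0,.6,1.12,1.25):
    r=kin.inverse_kinematics(np.r_[CAP,.14],q(base+d)); print(base,d,None if r is None else np.round(r,2))
  r=kin.inverse_kinematics(np.r_[DISH,.02],q(base+1.12)); print("dish",None if r is None else np.round(r,2))
E
```

```text
0.2 0 [-1.    0.43  0.62  1.97 -0.33  0.85 -1.57]
0.2 0.6 [-0.92  0.4   0.51  1.96 -0.26  0.84 -1.03]
0.2 1.12 [-0.88  0.4   0.46  1.96 -0.24  0.84 -0.54]
0.2 1.25 [-0.86  0.39  0.44  1.96 -0.22  0.84 -0.42]
dish [-0.24  0.64  0.59  2.03 -0.59  0.65  0.49]
3.3415926535897933 0 [-0.56  0.37  0.07  1.94 -0.03  0.83  1.29]
3.3415926535897933 0.6 [-0.46  0.37 -0.06  1.93  0.03  0.84  1.83]
3.3415926535897933 1.12 [-0.38  0.38 -0.16  1.93  0.08  0.85  2.31]
3.3415926535897933 1.25 [-0.36  0.38 -0.19  1.92  0.09  0.85  2.42]
dish [-0.6   1.07  1.26  2.05 -1.22  1.09 -2.11]
```

```bash
python3 - <<'E'
from h import *
manip.move_ptp(capP(.019,.09),q(YAW)); st("above")
manip.line_to(capP(.019,.003),v=.1); st("down")
if np.linalg.norm(sensors.read_force())<4:
    hand.clamp(5); st("clamped")
im=cams.get_image("side"); c=cv2.resize(im["color"][180:280,220:350],None,fx=5,fy=5,interpolation=cv2.INTER_CUBIC); cv2.imwrite("pics/v2.png",c)
E
```

```text
above t2.7 p [0.5251 0.2186 0.2504] F [-0.5 -0.1  0.5] M [0.02 0.12 0.  ] op 0.0879 g 0.0
down t3.8 p [0.5259 0.2175 0.1641] F [-0.4 -0.3  1.2] M [-0.07  0.13 -0.05] op 0.0876 g 0.0
clamped t4.8 p [0.5255 0.2175 0.1635] F [ 0.8 -0.1  0. ] M [0.1  0.1  0.01] op 0.0157 g 5.0
```

View pics/v2.png

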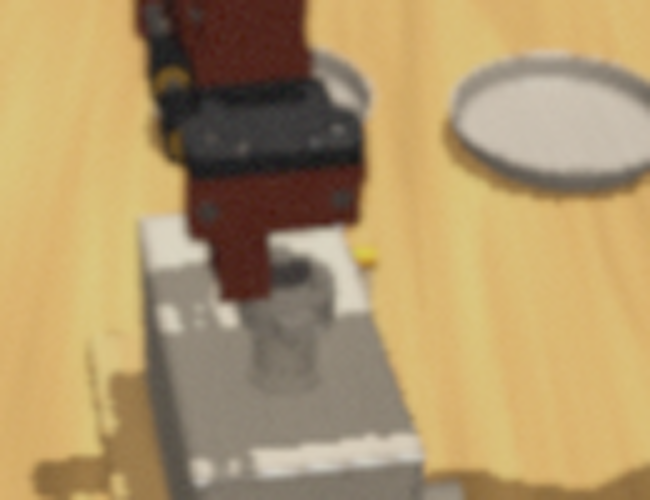

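The picture shows the finger at about (245,270) on the cap's +x edge. The 16 mm opening means the lever is held, so I'll swing it up along the arc.

```bash
python3 - <<'E'
from h import *
p0=capP(.019,.003); a0=np.arctan2(4,29); r=np.hypot(.029,.004)
for i,th in enumerate(np.arange(.15,1.51,.15)):
    d=r*np.array([np.cos(a0+th)-np.cos(a0),np.sin(a0+th)-np.sin(a0)])
    manip.line_to(p0+d[0]*ex+d[1]*ez,v=.04)
    F=sensors.read_force()
    if i%2: st("%.2f"%th)
    if np.linalg.norm(F)>12: st("stop"); break
hand.open_jaws(); st("open")
manip.line_to(sensors.read_ee_pos()+.07*ez,v=.15)
im=cams.get_image("side"); c=cv2.resize(im["color"][200:280,230:330],None,fx=5,fy=5,interpolation=cv2.INTER_CUBIC); cv2.imwrite("pics/v3.png",c)
P=cloud(im); 
m=(im["depth"]>0)&(P[...,2]>.168)&(P[...,2]<.205)&(np.hypot(P[...,0]-CAP[0],P[...,1]-CAP[1])<.03)
print(m.sum(),np.round(np.percentile(P[m],[2,50,98],axis=0),4))
E
```

```text
0.30 t5.4 p [0.5229 0.2169 0.1721] F [-1.2  0.7  0.1] M [ 0.04  0.28 -0.05] op 0.0158 g 5.0
0.60 t5.9 p [0.5183 0.216  0.1795] F [0.2 0.5 0.1] M [ 0.04  0.17 -0.01] op 0.0155 g 5.0
0.90 t6.5 p [0.5117 0.2146 0.1851] F [1.3 0.3 1.3] M [ 0.02 -0.15  0.06] op 0.0157 g 5.0
1.20 t7.0 p [0.5037 0.213  0.1883] F [1.9 0.1 3.7] M [ 0.06 -0.23  0.02] op 0.0157 g 5.0
1.50 t7.5 p [0.4952 0.2113 0.189 ] F [2.3 1.2 6.3] M [ 0.08 -0.4   0.01] op 0.0154 g 5.0
open t8.7 p [0.4951 0.2112 0.1887] F [-0.1  0.4 -0.4] M [-0.07  0.19  0.05] op 0.0875 g 0.0
43 [[0.4951 0.2064 0.1694]
 [0.5038 0.2203 0.1867]
 [0.5081 0.2237 0.1976]]
```

View pics/v3.png

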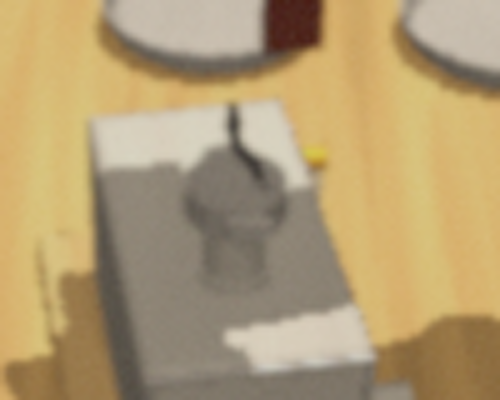

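The lever is raised, running from its hinge at about crop (262,180) to its tip at (232,105), but it leans. I'll compare that with the projected model.

```bash
python3 - <<'E'
from h import *
im=cams.get_image("side")
H=capP(-.010,.003); print("hinge",(proj(im,H)-[230,200])*5)
for th in (.8,1.0,1.1,1.2,1.3,1.4,1.5,1.6,1.7):
    f=lambda x,z:(proj(im,H+(x*np.cos(th)-z*np.sin(th))*ex+(x*np.sin(th)+z*np.cos(th))*ez)[0]-[230,200])*5
    print(th,"bend",np.round(f(.024,0)),"end",np.round(f(.034,.009)))
E
```

```text
hinge [[250.20526355 168.5780828 ]]
0.8 bend [212. 140.] end [211. 114.]
1.0 bend [221. 133.] end [226. 107.]
1.1 bend [226. 130.] end [234. 104.]
1.2 bend [231. 128.] end [242. 102.]
1.3 bend [236. 126.] end [251. 101.]
1.4 bend [242. 124.] end [259. 100.]
1.5 bend [247. 123.] end [267. 100.]
1.6 bend [253. 122.] end [275. 101.]
1.7 bend [258. 122.] end [283. 103.]
```

Model comparison puts the lever at about 1.0 to 1.1 rad, which isn't enough. I'll push it the rest of the way with closed fingers from the +x side.

```bash
python3 - <<'E'
from h import *
manip.line_to(capP(.035,.085),v=.2)
hand.clamp(5)
manip.line_to(capP(.035,.015),v=.15); st("down")
for x in (.02,.012,.008,.005,.002):
    manip.line_to(capP(x,.015),v=.04); st("%.3f"%x)
    if np.linalg.norm(sensors.read_force())>9: break
manip.line_to(capP(.035,.015),v=.1)
manip.line_to(capP(.035,.085),v=.2)
hand.open_jaws()
im=cams.get_image("side"); c=cv2.resize(im["color"][200:280,230:330],None,fx=5,fy=5,interpolation=cv2.INTER_CUBIC); cv2.imwrite("pics/v4.png",c)
E
```

```text
down t11.7 p [0.5416 0.2205 0.176 ] F [0.2 0.8 0.8] M [ 0.01  0.16 -0.03] op 0.0005 g 0.0
0.020 t12.3 p [0.5263 0.2177 0.1758] F [-0.4  0.3 -0.5] M [ 0.01  0.14 -0.02] op 0.0007 g 0.0
0.012 t12.6 p [0.5186 0.2161 0.1757] F [ 1.5 -0.4  0.7] M [ 0.12 -0.02 -0.03] op 0.0006 g 0.4
0.008 t12.9 p [0.5151 0.2153 0.1759] F [2.3 1.  1.3] M [ 0.03 -0.3   0.03] op 0.0004 g 1.1
0.005 t13.1 p [0.5115 0.2146 0.1755] F [2.4 0.3 1.2] M [ 0.03 -0.29 -0.02] op 0.0006 g 1.0
0.002 t13.4 p [0.5083 0.2139 0.1753] F [ 1.5 -0.1  0.8] M [ 0.09 -0.18  0.  ] op 0.0007 g 0.7
```

View pics/v4.png

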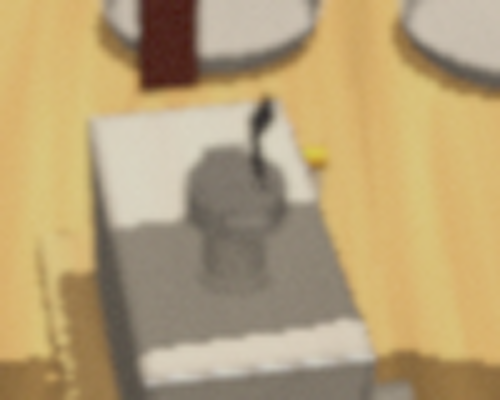

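The lever now stands upright, with its end at (265,100), which matches about 1.45 rad. Before gripping the ears I'll check the cap axis against the projection.

```bash
python3 - <<'E'
from h import *
im=cams.get_image("side"); T=cams.get_image("top")
a=np.linspace(0,2*np.pi,24,endpoint=False)
S=lambda im,X,o:(proj(im,X)-o)*5+2
out=[]
for im,o in((im,np.array([230,200])),(T,np.array([130,170]))):
    c=cv2.resize(im["color"][o[1]:o[1]+80,o[0]:o[0]+80],None,fx=5,fy=5,interpolation=cv2.INTER_CUBIC)
    g=c.copy()
    ring=np.c_[CAP[0]+.022*np.cos(a),CAP[1]+.022*np.sin(a),np.full(24,TOP)]
    for p in S(im,ring,o): cv2.circle(g,tuple(int(v) for v in p),1,(0,0,255),-1)
    C=np.array([.5136,.1791]);ey=np.array([-ex[1],ex[0]])
    cor=[np.r_[C+sx*.05*ex[:2]+sy*.095*ey,.112] for sx,sy in((1,1),(1,-1),(-1,-1),(-1,1))]
    cv2.polylines(g,[S(im,np.array(cor),o).astype(int)],True,(255,0,255),1)
    for s in(1,-1):
        E=np.array([np.r_[CAP+s*.029*ey+k*.009*ex[:2],TOP-.001] for k in(-1,1)])
        cv2.polylines(g,[S(im,E,o).astype(int)],False,(0,255,0),1)
    out.append(g)
cv2.imwrite("pics/v5.png",np.hstack(out))
E
```

```text
(no output)
```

View pics/v5.png

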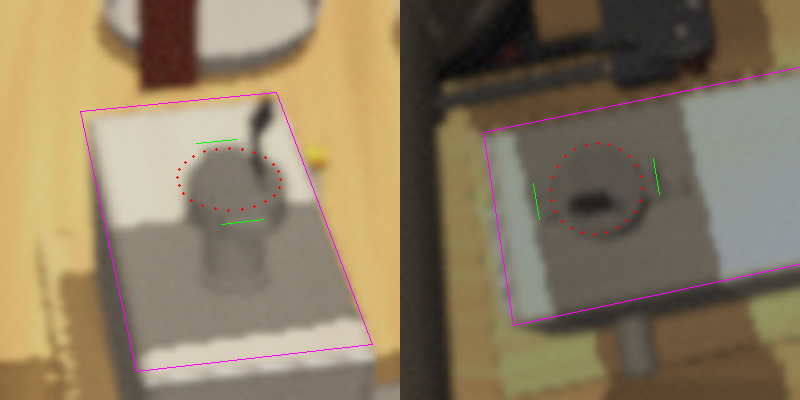

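The side view puts the cap disc about 7 crop px right of the projection, and the top view puts it 1 to 2 px lower. That means the axis is about 2 mm towards -x, so I'm correcting for it and gripping the ears.

```bash
sed -i 's/CAP=np.array(\[.5068,.2136\])/CAP=np.array([.5048,.2131])/' h.py; python3 - <<'E'
from h import *
manip.move_ptp(capP(0,.07),q(YAW)); st("above")
manip.line_to(capP(0,-.0245),v=.12); manip.sleep(.3); st("down")
if np.linalg.norm(sensors.read_force())<5:
    hand.clamp(12); st("g12"); hand.clamp(40); manip.sleep(.3); st("g40")
E
```

```text
above t16.1 p [0.5036 0.213  0.2301] F [ 0.8 -0.7  0.3] M [-0.03  0.08 -0.04] op 0.0879 g 0.0
down t17.4 p [0.505  0.2133 0.1365] F [-0.4 -0.1 -0.2] M [-0.03  0.16  0.02] op 0.0877 g 0.0
g12 t18.0 p [0.5048 0.2131 0.136 ] F [0.1 0.5 0.5] M [ 0.05  0.2  -0.06] op 0.0578 g 12.0
g40 t18.5 p [0.5048 0.2131 0.136 ] F [-1.4 -0.5  0.5] M [-0.04  0.14  0.01] op 0.0574 g 40.0
```

```bash
cat >> h.py <<'E'
def fz(n=4): 
    return np.mean([(manip.sleep(.02),sensors.read_force()[2])[1] for _ in range(n)])
E
python3 - <<'E'
from h import *
z=TOP-.0245; f0=fz(); print(f0)
for i in range(20):
    f=fz()-f0
    if f>17.2: break
    z-=min(.0005,max(.0001,(17.8-f)/3500)); p=capP(0,0); p[2]=z
    manip.line_to(p,v=.01)
    if i%3==0: print(i,round(z-TOP+.0245,4),round(f,1),np.round(sensors.read_ee_pos()[2],4))
st("pressed"); print(fz()-f0,f0,z)
open("z.txt","w").write(f"{z} {f0}")
E
```

```text
0.4733284112491708
0 -0.0005 -0.2 0.1356
3 -0.002 4.9 0.1343
6 -0.0035 9.1 0.1331
9 -0.005 12.9 0.132
12 -0.0064 16.4 0.131
pressed t22.7 p [0.505  0.2132 0.131 ] F [-5.  -3.1 17.4] M [-0.47  1.49 -0.03] op 0.0577 g 40.0
17.438277489431044 0.4733284112491708 0.1295934698559728
```

```bash
python3 - <<'E'
from h import *
z,f0=map(float,open("z.txt").read().split())
p=capP(0,0)
def go(phi,v=.01):
    p[2]=z; manip.line_to(p,v=v,rotation=q(YAW+phi))
phi=0
for i in range(12):
    f=fz()-f0
    z-=float(np.clip((18.4-f)/3500,-.0005,.0004)); 
    phi+=.07; go(phi)
    M=sensors.read_ft_torque()
    print("%.2f z%.4f f%.1f M %s F %s t%.1f"%(phi,z,f,np.round(M,2),np.round(sensors.read_force(),1),sensors.read_clock()))
    if abs(M[2])>.6 or f>21: print("stop");break
open("z.txt","w").write(f"{z} {f0} {phi}")
E
```

```text
0.07 z0.1294 f17.6 M [-0.42  1.31  0.04] F [-5.3 -1.9 18. ] t23.1
0.14 z0.1293 f18.0 M [-0.43  1.07  0.02] F [-3.7 -1.3 18.6] t23.4
0.21 z0.1290 f17.5 M [-0.41  1.05  0.02] F [-3.8 -1.4 18.8] t23.7
0.28 z0.1289 f18.0 M [-0.32  0.86  0.1 ] F [-3.8 -0.9 17.9] t24.1
0.35 z0.1285 f17.2 M [-0.34  0.9   0.02] F [-3.9 -1.5 18.6] t24.4
0.42 z0.1284 f17.9 M [-0.31  0.97  0.04] F [-4.6 -0.7 19.3] t24.7
0.49 z0.1285 f18.8 M [-0.32  0.96  0.09] F [-3.4 -1.3 18.6] t25.0
0.56 z0.1286 f18.7 M [-0.26  0.89  0.07] F [-3.3 -1.1 18.5] t25.3
0.63 z0.1285 f18.0 M [-0.29  0.85  0.18] F [-3.2 -1.7 18.8] t25.6
0.70 z0.1285 f18.3 M [-0.29  0.82  0.05] F [-2.5 -1.4 17.8] t26.0
0.77 z0.1284 f18.0 M [-0.38  0.79  0.1 ] F [-3.5 -0.4 18.4] t26.3
0.84 z0.1283 f18.2 M [-0.35  0.8   0.06] F [-3.1 -1.5 18.1] t26.6
```

```bash
python3 - <<'E'
from h import *
z,f0,phi=map(float,open("z.txt").read().split())
p=capP(0,0)
def go(v=.01):
    p[2]=z; manip.line_to(p,v=v,rotation=q(YAW+phi))
for phi in (.92,1.0,1.08,1.13):
    go(); M=sensors.read_ft_torque(); print("%.2f"%phi,np.round(M,2),np.round(sensors.read_force(),1))
    if abs(M[2])>.7: print("stop");break
st()
for i in range(16):
    z+=.0008; go(); f=fz(2)-f0
    if i%2: print("lift z%.4f f%.1f ee %.4f"%(z,f,sensors.read_ee_pos()[2]))
    if f<-4: print("stuck"); break
st()
open("z.txt","w").write(f"{z} {f0} {phi}")
im=cams.get_image("side"); c=cv2.resize(im["color"][190:280,220:340],None,fx=5,fy=5,interpolation=cv2.INTER_CUBIC); cv2.imwrite("pics/v6.png",c)
E
```

```text
0.92 [-0.29  0.79  0.07] [-2.5 -2.3 18.5]
1.00 [-0.3   0.75  0.06] [-3.2 -1.3 19.1]
1.08 [-0.28  0.76  0.01] [-2.4 -1.3 18. ]
1.13 [-0.25  0.71  0.04] [-2.8 -1.9 18.9]
 t27.6 p [0.5068 0.214  0.1307] F [-2.8 -1.9 18.9] M [-0.25  0.71  0.04] op 0.0576 g 40.0
lift z0.1299 f14.8 ee 0.1320
lift z0.1315 f10.2 ee 0.1331
lift z0.1331 f5.8 ee 0.1343
lift z0.1347 f4.2 ee 0.1348
lift z0.1363 f0.6 ee 0.1359
lift z0.1379 f-2.0 ee 0.1379
lift z0.1395 f-1.8 ee 0.1396
lift z0.1411 f-1.4 ee 0.1412
 t32.1 p [0.5048 0.2131 0.1412] F [-0.5  0.1 -1.1] M [-0.11  0.07 -0.03] op 0.0574 g 40.0
```

View pics/v6.png

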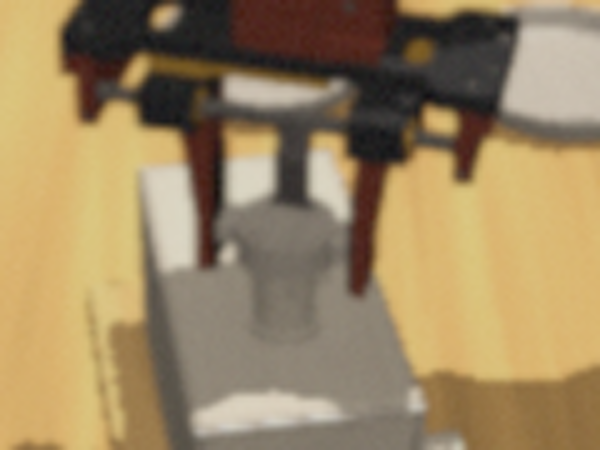

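The picture shows the cap (about 285,230) turned and held between the fingers, lever upright, and the force reading shows its weight only. It is free, so I'll lift it and carry it over the dish.

```bash
python3 - <<'E'
from h import *
z,f0,phi=map(float,open("z.txt").read().split())
p=capP(0,0); p[2]=.16; manip.line_to(p,v=.03); p[2]=.25; manip.line_to(p,v=.1); st("up")
manip.line_to([*DISH,.25],v=.2); st("over")
manip.line_to([*DISH,.10],v=.12); manip.sleep(.2); st("low")
im=cams.get_image("side");T=cams.get_image("top")
o=[]
for I,(c,r) in((im,(235,160)),(T,(270,160))):
    P=cloud(I); m=(I["depth"]>0)&(P[...,2]>.017)&(P[...,2]<.027)&(abs(P[...,0]-.524)<.09)&(abs(P[...,1]+.174)<.09)
    print(m.sum(),cv2.minEnclosingCircle(P[m][:,:2].astype(np.float32)))
    a=np.linspace(0,2*np.pi,60); g=cv2.resize(I["color"][r:r+80,c:c+80],None,fx=5,fy=5,interpolation=cv2.INTER_CUBIC)
    for x in (proj(I,np.c_[DISH[0]+.073*np.cos(a),DISH[1]+.073*np.sin(a),np.full(60,.022)])-[c,r])*5+2: cv2.circle(g,tuple(int(v) for v in x),1,(0,0,255),-1)
    o.append(g)
cv2.imwrite("pics/v7.png",np.hstack(o))
E
```

```text
up t34.0 p [0.5043 0.2129 0.2493] F [-0.   0.3 -1.7] M [-0.08  0.07 -0.04] op 0.0580 g 40.0
over t36.1 p [ 0.5241 -0.1731  0.2499] F [ 0.2  0.3 -1.7] M [-0.06  0.08 -0.03] op 0.0576 g 40.0
low t37.7 p [ 0.5244 -0.174   0.1005] F [ 0.3 -0.7 -1.6] M [-0.04  0.07  0.01] op 0.0576 g 40.0
155 ((0.5198807120323181, -0.1720905303955078), 0.07615647464990616)
106 ((0.5257142782211304, -0.165785551071167), 0.07110695540904999)
```

View pics/v7.png

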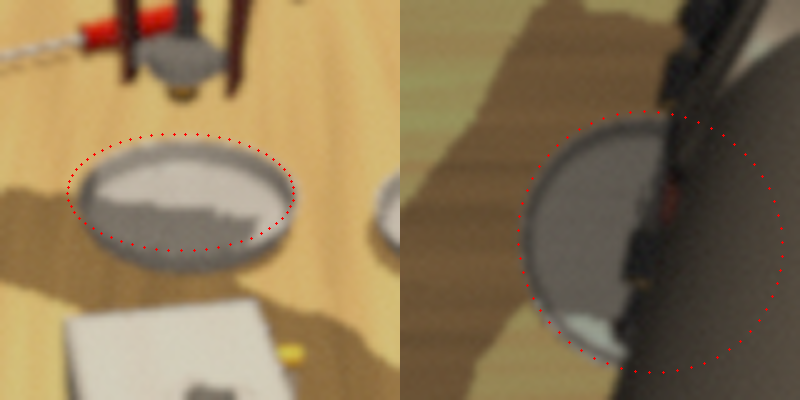

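The side view shows the dish rim about 8 px right of the projection, and the top view about 4 px lower. That is the same -x bias of about 2.5 mm as before, so I'll correct it and lower until contact.

```bash
sed -i 's/DISH=np.array(\[.524,-.174\])/DISH=np.array([.5215,-.173])/' h.py; python3 - <<'E'
from h import *
manip.line_to([*DISH,.024],v=.08); manip.sleep(.2); f0=fz(6); st("near")
z=.024
while z>.008:
    z-=.0006; manip.line_to([*DISH,z],v=.015); f=fz(2)-f0
    if f>1.5: break
print("contact",z,f); st()
E
```

```text
near t39.2 p [ 0.5217 -0.173   0.0243] F [ 0.2 -0.4 -1.3] M [-0.    0.07  0.02] op 0.0573 g 40.0
contact 0.010800000000000004 2.3473759487806083
 t45.4 p [ 0.5216 -0.173   0.0109] F [-0.2  0.1  1.6] M [-0.01  0.13 -0.04] op 0.0576 g 40.0
```

```bash
python3 - <<'E'
from h import *
hand.clamp(8); st("soft"); hand.open_jaws(); st("open")
p=sensors.read_ee_pos()
manip.line_to([*DISH,.06],v=.04); manip.line_to([*DISH,.25],v=.15)
manip.line_to([.55,.02,.28],v=.25); manip.sleep(.3); st("clear")
T=cams.get_image("top"); im=cams.get_image("side")
g=[cv2.resize(I["color"][r:r+80,c:c+80],None,fx=5,fy=5,interpolation=cv2.INTER_CUBIC) for I,(c,r) in((im,(235,160)),(T,(280,170)))]
cv2.imwrite("pics/v8.png",np.hstack(g))
E
```

```text
soft t45.6 p [ 0.5216 -0.173   0.0109] F [ 0.3 -0.5  1.7] M [-0.06  0.05  0.  ] op 0.0582 g 8.0
open t46.3 p [ 0.5215 -0.173   0.0108] F [-0.1 -0.5 -0.5] M [-0.06  0.06  0.01] op 0.0874 g 0.0
clear t50.3 p [0.5499 0.019  0.28  ] F [-0.9  0.  -0.1] M [-0.08  0.1  -0.02] op 0.0879 g 0.0
```

View pics/v8.png

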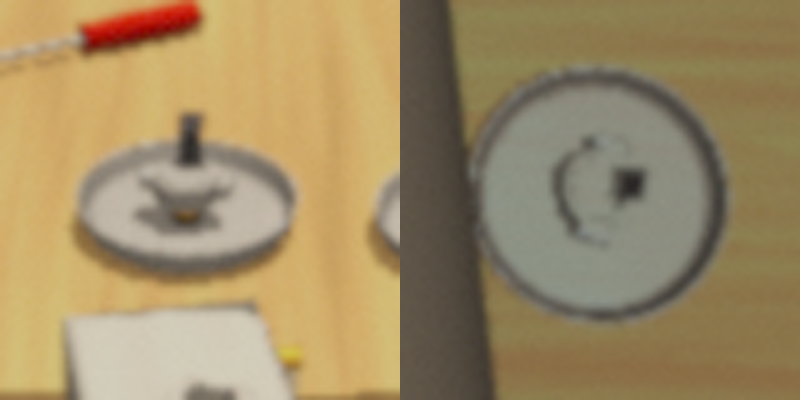

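The cap stands upright in the middle of the far dish (side view about 185,195; top view about 600,190), lever still up. The dish hasn't moved and the gripper is clear of it.

```bash
python3 -c "
from h import *
print(manip.close_job())"
```

```text
the job is handed in; nothing more can be done
None
```

I flipped the vent lever up (it took two pushes) before pressing the cap to about 18 N and unscrewing it; it now stands upright in the far dish with the gripper clear, and I handed the job in just after 50 s on the robot's clock.

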